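# Build a cell-strainer cascade on the open tube

## Robot

A 7-joint arm with a two-finger parallel gripper is mounted at the origin on the work surface. World frame = base frame: x ahead of the robot, y to its left, z up, the work surface at z = 0. Lengths are in mm, angles in degrees, forces in N, time in s.
With the tool pointing down it reaches from about 350 to 900 mm from the base axis. Payload 19.9 kg.
Tool frame: the origin (TCP) lies at the very end of the fingers, on their centre line; the grasp point (between the pads) lies 19 mm behind it (r.hold_point_z is the distance from the TCP to the grasp point, in mm); z points along the fingers, y is the line along which they close (so a half turn about z gives the same grasp; the last joint's range is limited). The gripper opens to 94 mm and grips with 3 to 60 N. Pads are 16 mm wide; open, the fingers measure 119 mm over their backs; the gripper's body (75 mm by 177 mm) begins 78 mm behind the grasp point.
Start: joints at [-74.628, 23.915, -0.59, 92.452, 0.269, 63.638, -3.037], TCP at [190.532, 595.228, 205.425] pointing down, gripper open.
Joint ranges: [-161.28, 161.28], [-22.2, 115.67], [-73.04, 71.86], [3.21, 147.25], [-68.34, 248.33], [10.77, 114.83], [-161.83, 161.83]. Speed limits (degrees/s): [108.29, 108.29, 136.94, 136.94, 172.46, 172.46, 172.46].

## Interface

Orientations are given as [roll, pitch, yaw] about the fixed x, y, z axes, in that order (R = Rz(yaw) Ry(pitch) Rx(roll)).
In Python, from station import read_state, cams, ticket, r gives the robot as it stands.
- The arm moves only by the tool drive_tool, never from a script. Its argument "motion" is a list that holds one entry, the list of rows, each a list of 7 numbers: the turn, a rotation vector about the tool's x, y, z in degrees, then the shift along the tool's x, y, z in cm, then the opening, from 0 (shut) to 1 (fully open). A call has 1 to 20 rows; each row shifts and turns the commanded pose from where the row before left it, along the tool's axes as they then stand; what a row does not reach is not made up. A row lasts 1/10 s, in which the tool goes at most 50 mm and 8.59 degrees, less where a joint would pass 70% of its speed; a pose out of reach is approached as far as the arm can. A call with a gripper value outside its range is refused whole. The fingers move at their own pace and stop on an object; "force" is the grip in N (left out, the last holds). Time passes only in rows, so rows that do not move let the fingers close. It gives the time, the measured TCP pose, the force and the opening at its end, in the units of the state.
- read_state(): the state, without advancing time (a new reading comes with each control period).
- cams.snapshot(name): name is "scene" or "side" or "wrist"; returns a dict with "img" (384x512x3 uint8, red, green, blue), "fx", "fy", "cx", "cy" (pixels), "view" (4x4, takes a point from world to camera coordinates). Camera axes: x right, y down, z forward; pixel columns grow to the right and rows downward; lengths in mm; the calibration is good to about 2 mm. The wrist camera is an equidistant fisheye: a pixel r from the principal point sees the ray r / f radians off the axis. A picture is of the moment at which its call begins. There is no depth.
- ticket.hand_in(): hands the job in, once; it reports no verdict.
The state is a dict: "time": time; "joints": joint angles; "dq": joint speeds; "joint_torque": joint torques, N m; "ee_pos": TCP position; "ee_rot": TCP orientation; "contact_force": force on the tool from outside, world axes, zero at the start; "moment": the same for the moment, N m; "finger_gap": opening from 0.0 (shut) to 1.0 (fully open).
Only numpy, scipy, OpenCV 4.12 (cv2) and the standard library are available. Lean on these libraries where they do the work, as an engineer would, in place of code of your own. Each camera call takes 0.05 s, during which the arm holds its last target. There are 200 camera calls.

## Task

Build the strainer cascade on the open tube in the rack, one part after another from the tube up: the fine blue strainer straight on the tube, then the medium white one on it, then the coarse yellow one, and last the grey funnel on top. Each part must sit fully home and upright in the one below and be let go; do not shift the reagent bottle or the tip box.

Things in the scene. Friction and masses are not known exactly. Their poses are not given: they have to be found in the camera images.
- tube_open: The open tube, the target: an upright translucent 50 mL centrifuge tube without cap, firmly held in the rack. 115 mm long, mouth 32 mm outside and 28 mm inside, over 90 mm deep. It may stand in any of the rack's three places. Origin: centre of its bottom, 5 mm above the bench; the mouth's rim is 115 mm above the origin; z up.
- tube_red: A full tube with a red screw cap (cap 35 mm wide, top 118 mm above the origin, so 3 mm higher than the open tube's rim), firmly held in the rack. Not to be used. Origin: centre of its bottom; z up.
- tube_green: The same with a green cap. Not to be used. Origin: centre of its bottom; z up.
- rack: White tube rack, fixed on the bench: 66 mm (its x) by 170 mm (its y) by 69 mm high. The three tubes stand in a row along its y axis, 50 mm apart, at y = -50, 0 and +50 mm in its frame. Capped tubes may stand on either side of the open one; across the row (rack x) it is free. Origin: centre of its underside.
- strainer_blue: Fine strainer, blue, goes first. On a 3 mm teal mat. Upright cylindrical cup, 32 mm outside, 28 mm inside, 26 mm tall; below it a spigot 12 mm long, 24 mm thick, its lowest 6 mm tapering to the 17 mm flat foot it stands on. 38 mm in all, 14 g. Seated, the spigot is inside the part below (2 mm play all round), the cup's shoulder on its rim. Origin: centre of the foot, z up.
- strainer_white: Medium strainer, white plastic, goes second, on the blue one. Same shape and size as the blue one, standing upright on the same mat. Each strainer seated in the stack adds 26 mm to its height; its mesh floor lies 14 mm above the foot. Its yaw has no meaning. Origin: centre of the foot; z up.
- strainer_yellow: Coarse strainer, yellow plastic, goes third, on the white one. Same shape and size as the blue one, standing on the same mat. Origin: centre of the foot; z up.
- funnel: Reservoir funnel, grey plastic, goes last, on the yellow strainer. Spigot and foot as on the strainers, then a cone from 32 mm wide (12 mm above the foot) to 52 mm (30 mm above it), then an upright cylindrical wall 52 mm wide up to the rim, 52 mm above the foot: grip it there. Stands on its foot on the same mat; 20 g. Origin: centre of the foot; z up.
- bottle: Bystander: small amber reagent bottle with blue cap, 48 mm wide, 85 mm high, loose on the bench beyond the work. Origin: centre of its underside.
- tipbox: Bystander: pipette-tip box, dark with a pale lid, 84 by 122 by 58 mm, loose on the bench beyond the work. Origin: centre of its underside.
There are look-alikes about, which are no part of the job. Of the things that look like the strainer_yellow, the larger one is meant. Of the things that look like the strainer_white, the larger one is meant.

How it is judged (in metres and radians):
On the way, in this order (a step that is already met when the one before it is completed fails the run):
1. the blue strainer is seated on the open tube (horizontal distance between strainer_blue and tube_open below 0.004 m and z of strainer_blue in the frame of tube_open between 0.1 and 0.106 m and angle between strainer_blue's own z axis and vertical below 0.08 rad), for 0.2 s.
2. the white strainer is seated on the blue one (all of step 1 and horizontal distance between strainer_white and strainer_blue below 0.004 m and z of strainer_white in the frame of strainer_blue between 0.023 and 0.029 m and angle between strainer_white's own z axis and vertical below 0.08 rad), for 0.2 s.
3. the yellow strainer is seated on the white one (all of step 2 and horizontal distance between strainer_yellow and strainer_white below 0.004 m and z of strainer_yellow in the frame of strainer_white between 0.023 and 0.029 m and angle between strainer_yellow's own z axis and vertical below 0.08 rad), for 0.2 s.
4. the funnel is seated on the yellow strainer (all of step 3 and horizontal distance between funnel and strainer_yellow below 0.004 m and z of funnel in the frame of strainer_yellow between 0.023 and 0.029 m and angle between funnel's own z axis and vertical below 0.08 rad), for 0.2 s.
At the end, for the whole second after the job is handed in: Blue on the open tube, white on blue, yellow on white, funnel on yellow: each within 4 mm of the axis of the part below, its shoulder within 3 mm of that part's rim, upright within 0.08 rad, and at rest (all of step 4 and linear speed of each of strainer_blue, strainer_white, strainer_yellow, funnel below 0.02 m/s and angular speed of each of strainer_blue, strainer_white, strainer_yellow, funnel below 0.2 rad/s); the robot touches nothing.
It fails at once if the reagent bottle was shifted by more than 15 mm (distance of bottle from where it was at the start of the episode above 0.015 m).
It fails at once if the tip box was shifted by more than 15 mm (distance of tipbox from where it was at the start of the episode above 0.015 m).
It also fails if it takes over 122 s, if anything falls off the work surface, if the arm or the gripper's body presses on something with over 40 N, if the wrist force passes 120 N, or if a joint passes its speed limit or range.

## Working session

There is one attempt and no reset: what is moved stays moved. The work goes in short steps, Python scripts to look and compute and a tool call to move; the robot and the scene stay as the last step left them, time stands still between calls to the robot, and variables do not carry over. Pictures are saved under pics/ and viewed, on a budget of 14 in all, crops included, one or two more only if the job needs it, and the job is handed in when it is done.

Besides the shell and the picture viewer there is one more tool, called after "Request:" as name(argument=value, ...) on one line, values as JSON. drive_tool: Moves the arm, as the interface text tells. Its arguments: {"type":"object","properties":{"motion":{"type":"array","items":{"type":"array","items":{"type":"array","items":{"type":"number"}}}},"force":{"type":"number"}},"required":["motion"]}

```bash
ls; mkdir -p pics
python3 - <<'E'
from station import read_state, cams, r
import cv2
s=read_state(); print({k:s[k] for k in('time','ee_pos','ee_rot','contact_force','finger_gap')})
for n in('scene','side'):
    d=cams.snapshot(n); cv2.imwrite(f'pics/{n}0.png',cv2.resize(d['img'][:,:,::-1],(800,600),interpolation=cv2.INTER_CUBIC))
    print(n,d['fx'],d['cx'],d['cy'],d['view'].round(3).tolist())
E
```

```text
pics
{'time': 0.0, 'ee_pos': array([190.45367408, 594.87874663, 204.84194648]), 'ee_rot': array([-1.79929836e+02,  4.57318821e-03,  1.62246303e+02]), 'contact_force': array([-0.03131508,  0.64537209,  0.24233543]), 'finger_gap': 0.9967014206240496}
scene 491.4445329126693 254.61013275950114 197.1310044251486 [[-0.654, 0.757, -0.011, 391.895], [0.572, 0.485, -0.662, -307.148], [-0.496, -0.439, -0.75, 1294.152], [0.0, 0.0, 0.0, 1.0]]
side 404.16404143007895 249.3317323898613 190.36200757477602 [[-0.841, -0.541, 0.015, 524.764], [-0.354, 0.529, -0.771, 263.666], [0.41, -0.654, -0.636, 519.912], [0.0, 0.0, 0.0, 1.0]]
```

View pics/scene0.png

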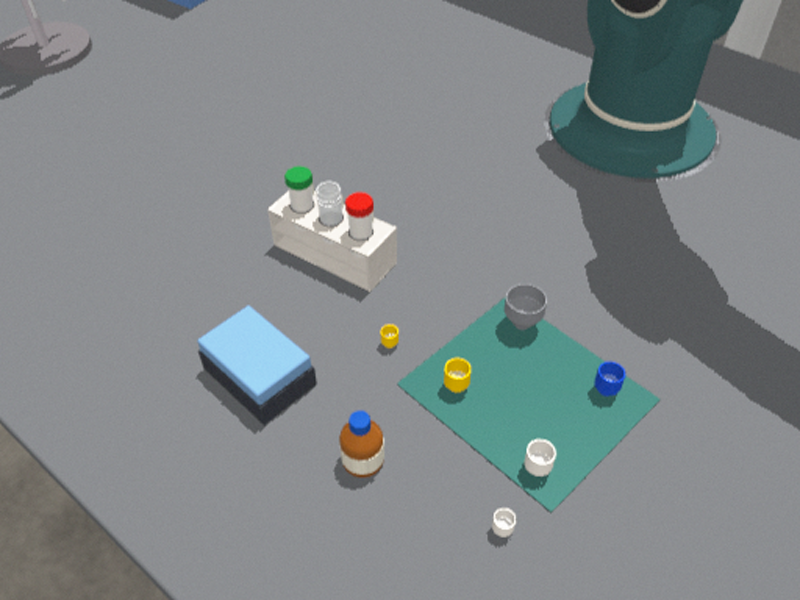

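View pics/side0.png

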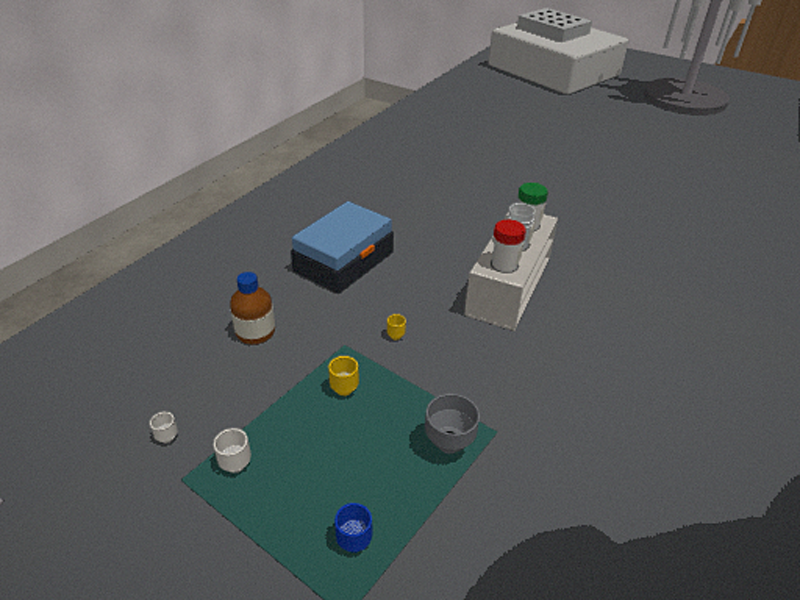

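The scene picture (800-wide) shows blue at (610,379), white (540,457), larger yellow (457,375) and funnel (525,306) on the mat, with the small look-alikes at (390,335) and (503,521). The open tube at (328,197) stands between the green and red caps. The side view agrees: blue (353,527), white (232,450), yellow (343,375), funnel (452,422), tube (521,215). I'll triangulate the mask centroids from both views.

```bash
cat > h.py <<'E'
import numpy as np, cv2
from station import read_state, cams, r
RNG={'blue':((108,120,40),(130,255,255)),'yellow':((18,130,60),(34,255,255)),'white':((0,0,110),(180,50,255)),
'funnel':((0,0,40),(180,45,190)),'red':((172,150,60),(180,255,255)),'green':((55,150,40),(72,255,255))}
def mask(img,c):
    h=cv2.cvtColor(img,cv2.COLOR_RGB2HSV); m=cv2.inRange(h,*map(np.array,RNG[c]))
    if c=='red': m|=cv2.inRange(h,np.array((0,150,60)),np.array((6,255,255)))
    return m
def comp(img,c,seed,rad=8):
    n,l,st,ce=cv2.connectedComponentsWithStats(mask(img,c)); x,y=map(int,seed)
    w=l[max(0,y-rad):y+rad,max(0,x-rad):x+rad]; w=w[w>0]
    if not len(w): return None
    i=np.bincount(w).argmax()
    m=(l==i).astype(np.uint8); hull=cv2.convexHull(cv2.findNonZero(m))
    M=cv2.moments(hull); return np.array([M['m10']/M['m00'],M['m01']/M['m00']]),st[i],hull
def ray(d,px,fish=False):
    V=np.array(d['view']); R,t=V[:3,:3],V[:3,3]
    a=np.array([(px[0]-d['cx'])/d['fx'],(px[1]-d['cy'])/d['fy']])
    if fish:
        th=np.hypot(*a); v=np.r_[np.sin(th)*a/max(th,1e-9),np.cos(th)]
    else: v=np.r_[a,1]
    v=R.T@v; return -R.T@t, v/np.linalg.norm(v)
def tri(rs):
    A=sum(np.eye(3)-np.outer(v,v) for o,v in rs); b=sum((np.eye(3)-np.outer(v,v))@o for o,v in rs)
    p=np.linalg.solve(A,b); return p,max(np.linalg.norm(np.cross(p-o,v)) for o,v in rs)
def plane(rv,z): o,v=rv; return o+v*(z-o[2])/v[2]
def proj(d,p,fish=False):
    q=(np.array(d['view'])@np.r_[p,1])[:3]
    if fish:
        s=np.hypot(q[0],q[1]); q=np.r_[q[:2]/s*np.arctan2(s,q[2]),1]
    else: q=q/q[2]
    return np.array([d['cx']+d['fx']*q[0],d['cy']+d['fy']*q[1]])
E
python3 - <<'E'
from h import *
S=dict(blue=(610,379,353,527),white=(540,457,232,450),yellow=(457,375,343,375),funnel=(525,306,452,422),red=(360,205,509,233),green=(299,178,533,193))
a,b=cams.snapshot('scene'),cams.snapshot('side'); P={}
for k,s in S.items():
    s=np.array(s)*.64; x=comp(a['img'],k,s[:2]);y=comp(b['img'],k,s[2:])
    p,e=tri([ray(a,x[0]),ray(b,y[0])]);P[k]=p
    print(k,p.round(1),'gap',round(e,1),x[1],y[1],'r',round(np.hypot(*p[:2])))
m=(P['red']+P['green'])/2; v=P['green']-P['red']; print('tube',m,np.linalg.norm(v),np.degrees(np.arctan2(v[1],v[0])))
w=cams.snapshot('wrist'); print(w['fx'],w['cx'],w['cy'],w['view'].round(3).tolist()); cv2.imwrite('pics/w0.png',w['img'][:,:,::-1])
E
```

```text
blue [501.8 249.3  26.1] gap 0.3 [381 231  19  23 320] [214 322  24  31 564] r 560
white [646.  246.7  26.8] gap 0.3 [335 281  21  24 396] [136 274  24  28 525] r 692
yellow [615.2 107.4  25.2] gap 0.5 [284 229  18  23 293] [210 228  20  26 399] r 624
funnel [603.7   9.8  73.4] gap 5.6 [     0      0    512    384 170618] [     0      0    512    384 174091] r 604
red [ 536.1 -120.   114.7] gap 0.2 [221 123  18  16 229] [316 140  20  17 270] r 549
green [ 548.7 -219.6  114.8] gap 0.1 [183 107  17  14 188] [332 117  18  14 199] r 591
tube [ 542.38449851 -169.80873722  114.76461997] 100.31257257727115 -82.79311598496106
297.3186396354542 254.99353444669185 193.61730339209421 [[0.305, 0.952, -0.0, -622.742], [0.919, -0.294, 0.263, -28.6], [0.251, -0.081, -0.965, 391.597], [0.0, 0.0, 0.0, 1.0]]
```

Request:
drive_tool(motion=[[[0, 0, 8.125, 0, 0, 0, 1], [0, 0, 8.125, 0, 0, 0, 1], [0, 0, 8.125, 0, 0, 0, 1], [0, 0, 8.125, 0, 0, 0, 1], [0, 0, 8.125, 0, 0, 0, 1], [0, 0, 8.125, 0, 0, 0, 1], [0, 0, 8.125, 0, 0, 0, 1], [0, 0, 8.125, 0, 0, 0, 1], [0, 0, 0, -3.2, 2.2, 0.5, 1], [0, 0, 0, -3.2, 2.2, 0.5, 1], [0, 0, 0, -3.2, 2.2, 0.5, 1], [0, 0, 0, -3.2, 2.2, 0.5, 1], [0, 0, 0, -3.2, 2.2, 0.5, 1], [0, 0, 0, -3.2, 2.2, 0.5, 1], [0, 0, 0, -3.2, 2.2, 0.5, 1], [0, 0, 0, -3.2, 2.2, 0.5, 1], [0, 0, 0, -3.2, 2.2, 0.5, 1], [0, 0, 0, -3.2, 2.2, 0.5, 1], [0, 0, 0, -3.2, 2.2, 0.5, 1], [0, 0, 0, -3.2, 2.2, 0.5, 1]]])

```text
time: 2.25
ee_pos: [501.8, 246.4, 145.4]
ee_rot: [180.0, -0.0, 97.3]
contact_force: [-0.5, 0.5, 0.0]
finger_gap: 1.0
```

Run:
```python
from h import *
s=read_state(); print(s['time'],s['ee_pos'],s['ee_rot'],s['contact_force'])
w=cams.snapshot('wrist'); im=w['img'].copy()
for p in [(501.8,249.3,41),(646,246.7,41),(615.2,107.4,41)]: print(proj(w,p,True))
c=comp(w['img'],'blue',proj(w,(501.8,249.3,26),True),25); print(c[0],c[1],plane(ray(w,c[0],True),26))
cv2.imwrite('pics/w1.png',im[:,:,::-1])
```

```text
2.25 [501.75852093 246.40554117 145.36215874] [ 1.79988799e+02 -5.38564239e-03  9.72658283e+01] [-0.50330569  0.45557036  0.02403107]
[255.19407024 187.62143608]
[387.64114638 206.7083262 ]
[332.94060763 311.78953592]
[258.55265818 191.44754397] [243 174  32  35 437] [506.28466075 241.94099524  26.        ]
```

View pics/w1.png

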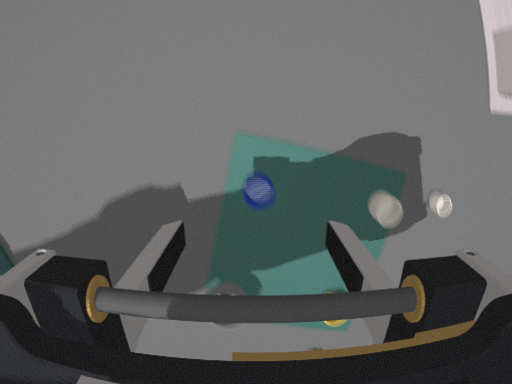

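Blue's cup is at (259,191), with fingertip inner corners near (184,223) and (328,223). White and its small look-alike are at the right. I'll check the wrist calibration against the fingertips.

Run:
```python
from h import *
s=read_state(); w=cams.snapshot('wrist'); p=s['ee_pos']
y=np.radians(s['ee_rot'][2]); tx=np.array([np.cos(y),np.sin(y),0]); ty=np.array([np.sin(y),-np.cos(y),0])
for d in (-47,0,47):
  for e in(-8,8): print(d,e,proj(w,p+d*ty+e*tx,True).round(1))
cam=np.array(w['view']);o=-cam[:3,:3].T@cam[:3,3]; print('cam rel tool',(o-p)@tx,(o-p)@ty,o[2]-p[2])
g=cv2.resize(w['img'][140:260,140:380],None,fx=3.3,fy=3.3,interpolation=cv2.INTER_CUBIC); cv2.imwrite('pics/w1c.png',g[:,:,::-1])
```

```text
-47 -8 [185.1 241.1]
-47 8 [183.2 218.9]
0 -8 [254.8 241.9]
0 8 [254.8 219.3]
47 -8 [324.4 240.9]
47 8 [326.3 218.8]
cam rel tool 74.5836695213327 -0.15192061076208227 179.75826337871575
```

View pics/w1c.png

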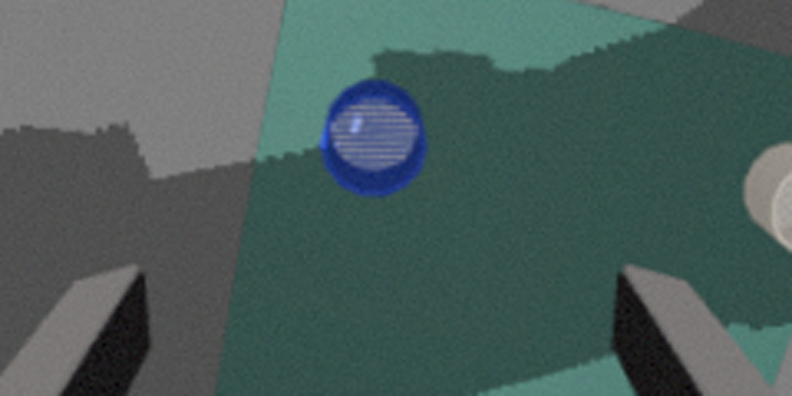

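```bash
cat >> h.py <<'E'
def axes(s):
    y=np.radians(s['ee_rot'][2]); return np.array([np.cos(y),np.sin(y),0]),np.array([np.sin(y),-np.cos(y),0])
def wfind(w,c,p,z,off=(0,0),rad=20):
    k=comp(w['img'],c,proj(w,p,True),rad); return k,plane(ray(w,k[0]-np.array(off),True),z)
def delta(s,t):
    tx,ty=axes(s); d=np.array(t)-s['ee_pos']; return np.round([d@tx/10,d@ty/10,-d[2]/10],2)
E
python3 - <<'E'
from h import *
s=read_state(); print(s['ee_pos'],s['ee_rot'],s['time'])
w=cams.snapshot('wrist')
for off in ((0,0),(1,2.6)):
  k,p=wfind(w,'blue',(501.8,249.3,28),28,off); print(k[0],k[1],p)
a,b=cams.snapshot('scene'),cams.snapshot('side')
print(proj(a,s['ee_pos']),proj(b,s['ee_pos']))
print(delta(s,(501.8,249.3,18)))
E
```

```text
[503.66277576 242.73118299 145.02306117] [1.79974693e+02 1.21214283e-01 9.68858680e+01] 2.35
[254.27214076 183.38963832] [239 166  32  35 470] [502.73997039 246.62816795  28.        ]
[254.27214076 183.38963832] [239 166  32  35 470] [501.39763195 249.22329604  28.        ]
[399.69856394 198.7142049 ] [225.56915321 277.06219227]
[ 0.67 -0.11 12.7 ]
```

Request:
drive_tool(motion=[[[0, 0, 0, 0.35, -0.05, 2.5, 0.7], [0, 0, 0, 0.32, -0.06, 2.5, 0.7], [0, 0, 0, 0, 0, 2.5, 0.7], [0, 0, 0, 0, 0, 2.5, 0.7], [0, 0, 0, 0, 0, 1.7, 0.7], [0, 0, 0, 0, 0, 1, 0.7], [0, 0, 0, 0, 0, 0, 0.7], [0, 0, 0, 0, 0, 0, 0.7], [0, 0, 0, 0, 0, 0, 0.7], [0, 0, 0, 0, 0, 0, 0.7]]], force=10)

```text
time: 3.5
ee_pos: [499.3, 254.5, 19.3]
ee_rot: [179.9, -0.0, 97.3]
contact_force: [0.3, 0.3, -0.3]
finger_gap: 0.701
```

Run:
```python
from h import *
s=read_state(); print(s['ee_pos'],s['ee_rot'],s['time'],s['contact_force'],s['finger_gap']); print(delta(s,(501.6,249.3,18)))
w=cams.snapshot('wrist'); g=cv2.resize(w['img'][120:270,140:380],None,fx=3.3,fy=3.3,interpolation=cv2.INTER_CUBIC); cv2.imwrite('pics/w2.png',g[:,:,::-1])
```

```text
[499.32245515 254.46710961  19.27932935] [ 1.79935776e+02 -3.27994309e-02  9.72575785e+01] 3.5 [ 0.28836533  0.28914755 -0.32140963] 0.701214628786769
[-0.54  0.16  0.13]
```

View pics/w2.png

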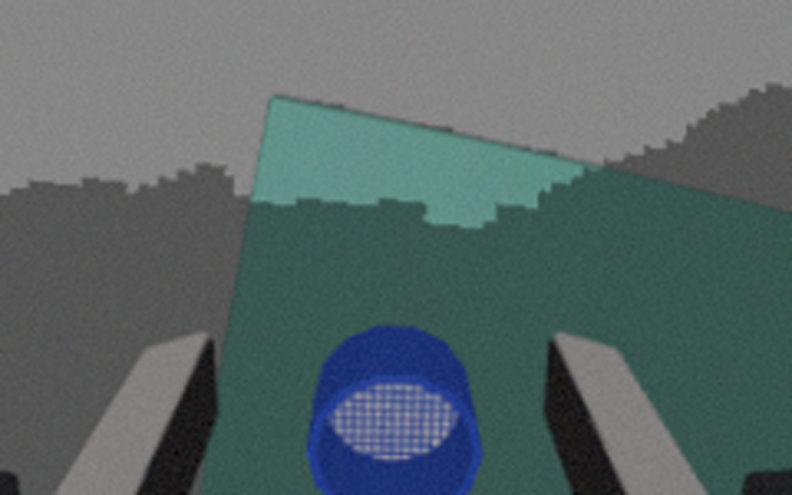

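The cup stands between the fingers at crop (395,430), slightly right of the finger midline (381). The computed correction (-5.4, +1.6 mm) agrees.

Request:
drive_tool(motion=[[[0, 0, 0, -0.54, 0.16, 0.13, 0.7], [0, 0, 0, 0, 0, 0, 0.7], [0, 0, 0, 0, 0, 0, 0.7], [0, 0, 0, 0, 0, 0, 0.3], [0, 0, 0, 0, 0, 0, 0.2], [0, 0, 0, 0, 0, 0, 0.2], [0, 0, 0, 0, 0, 0, 0.2], [0, 0, 0, 0, 0, 0, 0.2], [0, 0, 0, 0, 0, 0, 0.2]]], force=10)

```text
time: 4.45
ee_pos: [501.2, 249.0, 17.2]
ee_rot: [180.0, 0.0, 97.3]
contact_force: [-0.2, -0.3, 0.7]
finger_gap: 0.326
```

Request:
drive_tool(motion=[[[0, 0, 0, 0, 0, -1.8, 0.2], [0, 0, 0, 0, 0, -3.25, 0.2], [0, 0, 0, 0, 0, -3.25, 0.2], [0, 0, 0, 0, 0, -3.25, 0.2], [0, 0, 0, 0, 0, -3.25, 0.2], [0, 0, 0, -1.2, -0.04, 0, 0.2], [0, 0, 0, -3, -0.09, 0, 0.2], [0, 0, 0, -3, -0.09, 0, 0.2], [0, 0, 0, -3, -0.09, 0, 0.2], [0, 0, 0, -3, -0.09, 0, 0.2], [0, 0, 0, -3, -0.09, 0, 0.2], [0, 0, 0, -3, -0.09, 0, 0.2], [0, 0, 0, -3, -0.09, 0, 0.2], [0, 0, 0, -3, -0.09, 0, 0.2], [0, 0, 0, -3, -0.09, 0, 0.2], [0, 0, 0, -3, -0.09, 0, 0.2], [0, 0, 0, -3, -0.09, 0, 0.2], [0, 0, 0, -3, -0.09, 0, 0.2], [0, 0, 0, -3, -0.09, 0, 0.2], [0, 0, 0, -1.88, -0.09, 0, 0.2]]])

```text
time: 6.45
ee_pos: [540.8, -172.7, 164.6]
ee_rot: [-180.0, 0.0, 97.1]
contact_force: [0.1, -0.9, -0.9]
finger_gap: 0.326
```

Request:
drive_tool(motion=[[[0, 0, 0, 0, 0, 0, 0.2], [0, 0, 0, 0, 0, 0, 0.2], [0, 0, 0, 0, 0, 0, 0.2], [0, 0, 0, 0, 0, 0, 0.2], [0, 0, 0, 0, 0, 0, 0.2]]])

```text
time: 6.95
ee_pos: [541.5, -169.4, 165.2]
ee_rot: [180.0, -0.0, 97.3]
contact_force: [-0.3, 1.3, -0.4]
finger_gap: 0.324
```

Run:
```python
from h import *
s=read_state(); print(s['ee_pos'],s['ee_rot'],s['finger_gap'])
w=cams.snapshot('wrist'); P=s['ee_pos']; tx,ty=axes(s)
for n,p in dict(red=(536.1,-120,114.7),green=(548.7,-219.6,114.8)).items():
  k=comp(w['img'],n,proj(w,p,True),20); print(n,proj(w,p,True),None if k is None else (k[0],k[1]))
print('tube rim pred',proj(w,(542.4,-169.8,120),True)); k=comp(w['img'],'blue',proj(w,P+(0,0,5),True),25); print('blue',k[0],k[1],proj(w,P+(0,0,10),True))
print(delta(s,(542.4,-169.8,135)))
g=cv2.resize(w['img'][120:312,127:383],None,fx=3.1,fy=3.1,interpolation=cv2.INTER_CUBIC); cv2.imwrite('pics/w3.png',g[:,:,::-1])
```

```text
[ 541.50394084 -169.38358257  165.20683849] [ 1.79994335e+02 -8.26376457e-03  9.73097030e+01] 0.3242165526939218
red [255.91158063 146.04906311] (array([257.18053007, 148.54770642]), array([ 235,  125,   46,   48, 1615], dtype=int32))
green [255.63759693 262.29160789] None
tube rim pred [255.79815391 209.80601244]
blue [254.89576903 242.52481996] [ 228  212   55   61 1942] [254.74990465 236.89934104]
[-0.05  0.08  3.02]
```

View pics/w3.png

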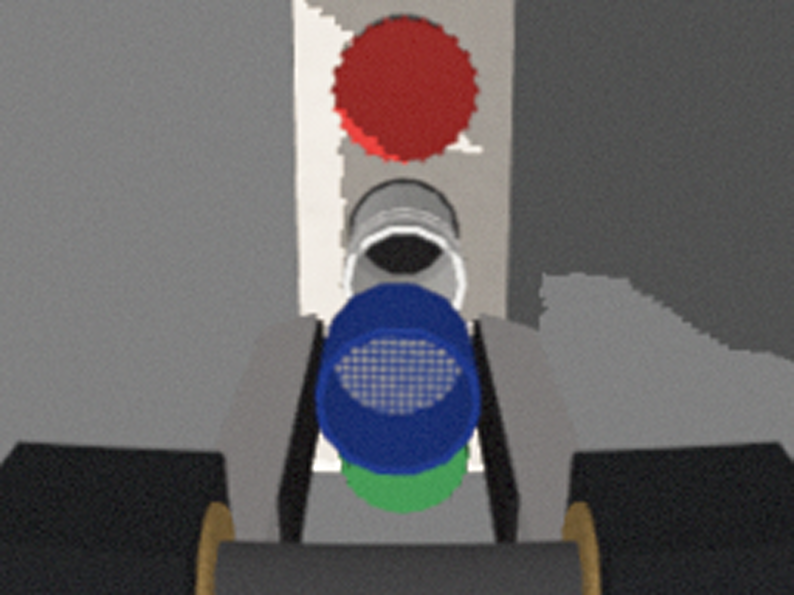

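Red cap at (257,148.5) lies (+1.3,+2.5) px off the prediction. The fingertips showed the same camera bias, so the tube position stands. The held cup is centred with its rim at about (255,249). Descending.

Request:
drive_tool(motion=[[[0, 0, 0, -0.05, 0.08, 1, 0.2], [0, 0, 0, 0, 0, 1, 0.2], [0, 0, 0, 0, 0, 0.6, 0.2], [0, 0, 0, 0, 0, 0.4, 0.2], [0, 0, 0, 0, 0, 0.4, 0.2], [0, 0, 0, 0, 0, 0.3, 0.2], [0, 0, 0, 0, 0, 0.3, 0.2], [0, 0, 0, 0, 0, 0.3, 0.2], [0, 0, 0, 0, 0, 0, 0.2], [0, 0, 0, 0, 0, 0, 0.2], [0, 0, 0, 0, 0, 0, 0.2]]])

```text
time: 8.1
ee_pos: [542.5, -170.3, 122.2]
ee_rot: [180.0, 0.0, 97.3]
contact_force: [3.2, 1.5, -2.0]
finger_gap: 0.332
```

Request:
drive_tool(motion=[[[0, 0, 0, 0, 0, 0, 0.6], [0, 0, 0, 0, 0, 0, 0.7], [0, 0, 0, 0, 0, 0, 0.7], [0, 0, 0, 0, 0, 0, 0.7], [0, 0, 0, 0, 0, -1, 0.7], [0, 0, 0, 0, 0, -2, 0.7], [0, 0, 0, 0, 0, -3, 0.7], [0, 0, 0, 0, 0, -2, 0.7], [0, 0, 0, 0, 0, 0, 0.7], [0, 0, 0, 0, 0, 0, 0.7], [0, 0, 0, 0, 0, 0, 0.7], [0, 0, 0, 0, 0, 0, 0.7]]])

```text
time: 9.3
ee_pos: [541.9, -170.4, 201.5]
ee_rot: [-179.9, -0.0, 97.2]
contact_force: [-1.1, 0.2, -0.3]
finger_gap: 0.701
```

Run:
```python
from h import *
s=read_state(); print(s['ee_pos'],s['time'])
w=cams.snapshot('wrist'); a=cams.snapshot('scene')
k,p=wfind(w,'blue',(542.4,-169.8,133),133,(1.2,2.6)); print('blue wrist',k[0],k[1],p)
g=cv2.resize(w['img'][120:270,155:355],None,fx=2,fy=2); g2=cv2.resize(a['img'][80:205,150:290],None,fx=3,fy=3,interpolation=cv2.INTER_CUBIC)
o=np.zeros((375,820,3),np.uint8); o[:300,:400]=g; o[:375,400:820]=g2; cv2.imwrite('pics/b.png',o[:,:,::-1])
```

```text
[ 541.89985337 -170.41783036  201.50378002] 9.3
blue wrist [256.19098407 204.37556883] [238 184  37  41 723] [ 542.12716543 -171.25908072  133.        ]
```

```bash
python3 -c "
import cv2;i=cv2.imread('pics/b.png');cv2.imwrite('pics/b1.png',i[:,:800])"
```

```text
(no output)
```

View pics/b1.png

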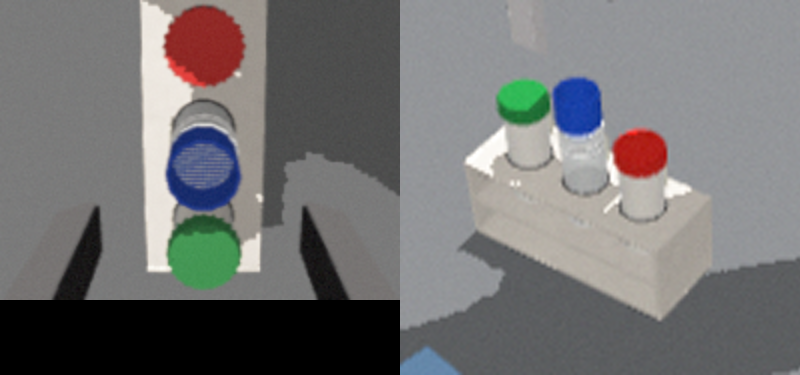

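Blue sits upright on the tube between the caps (right-hand scene crop (577,105)), with its shoulder on the rim. On to white.

Request:
drive_tool(motion=[[[0, 0, 0, 1, 0.4, 0, 0.7], [0, 0, 0, 2.5, 0.97, 0, 0.7], [0, 0, 0, 2.5, 0.97, 0, 0.7], [0, 0, 0, 2.5, 0.97, 0, 0.7], [0, 0, 0, 2.5, 0.97, 0, 0.7], [0, 0, 0, 2.5, 0.97, 0, 0.7], [0, 0, 0, 2.5, 0.97, 0, 0.7], [0, 0, 0, 2.5, 0.97, 0.8, 0.7], [0, 0, 0, 2.5, 0.97, 0.8, 0.7], [0, 0, 0, 2.5, 0.97, 0.8, 0.7], [0, 0, 0, 2.5, 0.97, 0.8, 0.7], [0, 0, 0, 2.5, 0.97, 0.8, 0.7], [0, 0, 0, 2.5, 0.97, 0.8, 0.7], [0, 0, 0, 2.5, 0.97, 0.8, 0.7], [0, 0, 0, 2.5, 0.97, 0.8, 0.7], [0, 0, 0, 2.5, 0.97, 0.8, 0.7], [0, 0, 0, 1.57, 0.63, 0.8, 0.7], [0, 0, 0, 0, 0, 0, 0.7], [0, 0, 0, 0, 0, 0, 0.7], [0, 0, 0, 0, 0, 0, 0.7]]])

```text
time: 11.4
ee_pos: [646.5, 245.3, 122.6]
ee_rot: [180.0, 0.0, 97.2]
contact_force: [0.5, 0.0, -0.0]
finger_gap: 0.699
```

Request:
drive_tool(motion=[[[0, 0, 0, 0, 0, 0, 0.7], [0, 0, 0, 0, 0, 0, 0.7], [0, 0, 0, 0, 0, 0, 0.7]]])

```text
time: 11.7
ee_pos: [646.4, 246.3, 122.4]
ee_rot: [180.0, -0.0, 97.2]
contact_force: [-0.6, -0.8, 0.8]
finger_gap: 0.703
```

Run:
```python
from h import *
s=read_state(); print(s['ee_pos'],s['ee_rot'])
w=cams.snapshot('wrist')
for n,q in dict(white=(646,246.7,28),yellow=(615.2,107.4,28)).items():
  try:
    k,p=wfind(w,n,q,28,(1.1,2.6)); print(n,k[0],k[1],p)
  except Exception as e: print(n,e)
print(delta(s,(646,246.7,18)))
```

```text
[646.35887796 246.29243221 122.42800288] [ 1.79983788e+02 -2.72354684e-04  9.72228771e+01]
white [254.93267729 196.21477663] [ 238  177   35   39 1101] [645.57963163 245.65217386  28.        ]
yellow [212.8        323.32592593] [203 322  20   4  55] [615.66548812  86.02276923  28.        ]
[ 0.04 -0.03 10.44]
```

Request:
drive_tool(motion=[[[0, 0, 0, 0, -0.06, 2, 0.5], [0, 0, 0, 0, 0, 2.5, 0.5], [0, 0, 0, 0, 0, 2.5, 0.5], [0, 0, 0, 0, 0, 2, 0.5], [0, 0, 0, 0, 0, 1.44, 0.5], [0, 0, 0, 0, 0, 0, 0.5], [0, 0, 0, 0, 0, 0, 0.5], [0, 0, 0, 0, 0, 0, 0.5], [0, 0, 0, 0, 0, 0, 0.3], [0, 0, 0, 0, 0, 0, 0.2], [0, 0, 0, 0, 0, 0, 0.2], [0, 0, 0, 0, 0, 0, 0.2], [0, 0, 0, 0, 0, 0, 0.2], [0, 0, 0, 0, 0, 0, 0.2]]], force=10)

```text
time: 13.15
ee_pos: [645.9, 246.7, 18.3]
ee_rot: [180.0, -0.0, 97.3]
contact_force: [-1.7, -0.8, 4.5]
finger_gap: 0.323
```

Request:
drive_tool(motion=[[[0, 0, 0, 0, 0, -2.5, 0.2], [0, 0, 0, 0, 0, -4, 0.2], [0, 0, 0, 0, 0, -4, 0.2], [0, 0, 0, 0, 0, -4, 0.2], [0, 0, 0, 0, 0, -3, 0.2], [0, 0, 0, -1.5, -0.6, 0, 0.2], [0, 0, 0, -2.8, -1.1, 0, 0.2], [0, 0, 0, -2.8, -1.1, 0, 0.2], [0, 0, 0, -2.8, -1.1, 0, 0.2], [0, 0, 0, -2.8, -1.1, 0, 0.2], [0, 0, 0, -2.8, -1.1, 0, 0.2], [0, 0, 0, -2.8, -1.1, 0, 0.2], [0, 0, 0, -2.8, -1.1, 0, 0.2], [0, 0, 0, -2.8, -1.1, 0, 0.2], [0, 0, 0, -2.8, -1.1, 0, 0.2], [0, 0, 0, -2.8, -1.1, 0, 0.2], [0, 0, 0, -2.8, -1.1, 0, 0.2], [0, 0, 0, -2.8, -1.1, 0, 0.2], [0, 0, 0, -2.8, -1.1, 0, 0.2], [0, 0, 0, -2.16, -0.68, 0, 0.2]]])

```text
time: 15.15
ee_pos: [540.3, -172.5, 192.3]
ee_rot: [-180.0, 0.0, 97.2]
contact_force: [0.3, 0.5, -0.6]
finger_gap: 0.327
```

Request:
drive_tool(motion=[[[0, 0, 0, 0, 0, 0, 0.2], [0, 0, 0, 0, 0, 0, 0.2], [0, 0, 0, 0, 0, 0, 0.2], [0, 0, 0, 0, 0, 0, 0.2], [0, 0, 0, 0, 0, 0, 0.2], [0, 0, 0, 0, 0, 0, 0.2]]])

```text
time: 15.75
ee_pos: [541.8, -170.1, 192.8]
ee_rot: [-180.0, 0.0, 97.3]
contact_force: [-0.1, 0.3, 0.1]
finger_gap: 0.325
```

Run:
```python
from h import *
s=read_state(); print(s['ee_pos'],s['ee_rot'],s['finger_gap'])
w=cams.snapshot('wrist'); P=s['ee_pos']
print('pred px: blue rim',proj(w,(542.3,-170.4,146),True)+(1.1,2.6),'held rim',proj(w,P+(0,0,22.7),True)+(1.1,2.6))
print(delta(s,(542.3,-170.4,150)))
g=cv2.resize(w['img'][120:312,127:383],None,fx=3.1,fy=3.1,interpolation=cv2.INTER_CUBIC); cv2.imwrite('pics/w4.png',g[:,:,::-1])
```

```text
[ 541.76716028 -170.08983367  192.76567241] [-1.79999345e+02  3.28480753e-03  9.72856187e+01] 0.32483525462530205
pred px: blue rim [256.4647427  211.63015948] held rim [255.84583654 248.21591559]
[-0.04  0.05  4.28]
```

View pics/w4.png

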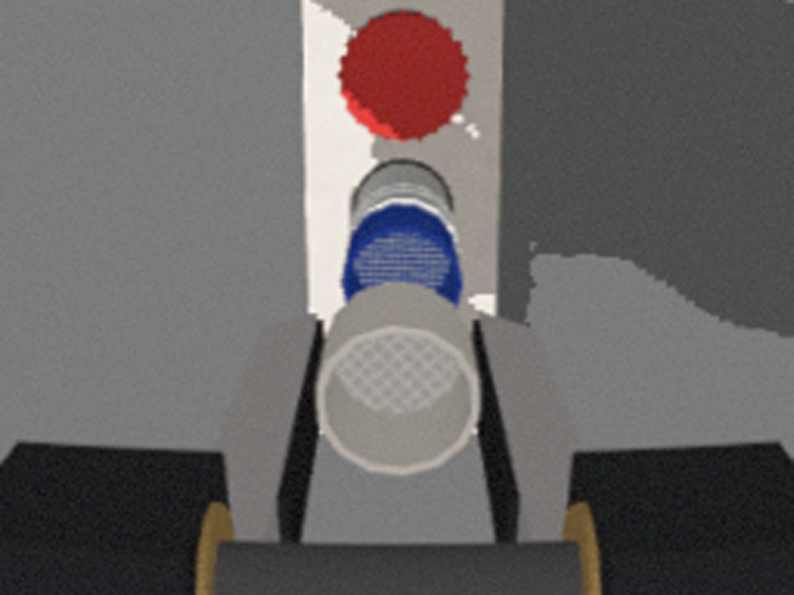

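Held white rim is at crop (398,401) and the blue below it at (402,265), both within about 1 px of prediction. Descending.

Request:
drive_tool(motion=[[[0, 0, 0, 0.03, 0.07, 1, 0.2], [0, 0, 0, 0, 0, 1, 0.2], [0, 0, 0, 0, 0, 0.6, 0.2], [0, 0, 0, 0, 0, 0.4, 0.2], [0, 0, 0, 0, 0, 0.4, 0.2], [0, 0, 0, 0, 0, 0.3, 0.2], [0, 0, 0, 0, 0, 0.3, 0.2], [0, 0, 0, 0, 0, 0.35, 0.2], [0, 0, 0, 0, 0, 0, 0.2], [0, 0, 0, 0, 0, 0, 0.2], [0, 0, 0, 0, 0, 0, 0.2]]])

```text
time: 16.9
ee_pos: [542.3, -170.1, 149.3]
ee_rot: [180.0, 0.0, 97.2]
contact_force: [1.2, -0.3, -0.2]
finger_gap: 0.325
```

Request:
drive_tool(motion=[[[0, 0, 0, 0, 0, 0, 0.6], [0, 0, 0, 0, 0, 0, 0.7], [0, 0, 0, 0, 0, 0, 0.7], [0, 0, 0, 0, 0, 0, 0.7], [0, 0, 0, 0, 0, -1, 0.7], [0, 0, 0, 0, 0, -2, 0.7], [0, 0, 0, 0, 0, -3, 0.7], [0, 0, 0, 0, 0, -2, 0.7], [0, 0, 0, 0, 0, 0, 0.7], [0, 0, 0, 0, 0, 0, 0.7], [0, 0, 0, 0, 0, 0, 0.7], [0, 0, 0, 0, 0, 0, 0.7]]])

```text
time: 18.1
ee_pos: [542.0, -170.0, 228.6]
ee_rot: [-179.9, -0.0, 97.3]
contact_force: [-0.5, -0.2, -0.2]
finger_gap: 0.702
```

```bash
cat >> h.py <<'E'
def pics(name):
    w=cams.snapshot('wrist'); a=cams.snapshot('scene'); b=cams.snapshot('side')
    f=lambda i:cv2.resize(i,(266,400),interpolation=cv2.INTER_CUBIC)
    o=np.hstack([f(w['img'][110:290,195:315]),f(a['img'][50:200,160:260]),f(b['img'][60:210,280:380])]); cv2.imwrite(name,o[:,:,::-1]); return w,a,b
E
python3 - <<'E'
from h import *
s=read_state(); print(s['ee_pos'],s['time'])
w,a,b=pics('pics/c.png')
k,p=wfind(w,'white',(542.4,-170,159),159,(1.2,2.6)); print('white wrist',k[0],k[1],p)
x=comp(a['img'],'blue',proj(a,(542.4,-170,133)));y=comp(b['img'],'blue',proj(b,(542.4,-170,133))); print('blue tri',x[1],y[1],tri([ray(a,x[0]),ray(b,y[0])]))
E
```

```text
[ 542.01230651 -169.95519117  228.64559173] 18.1
white wrist [270.66081994 156.72681752] [    0     0   512   295 94131] [ 549.08704245 -127.96248779  159.        ]
blue tri [201 112  16  13 145] [327 121  17  17 194] (array([ 542.79743099, -171.25022135,  125.82454086]), np.float64(0.6297709614553471))
```

View pics/c.png

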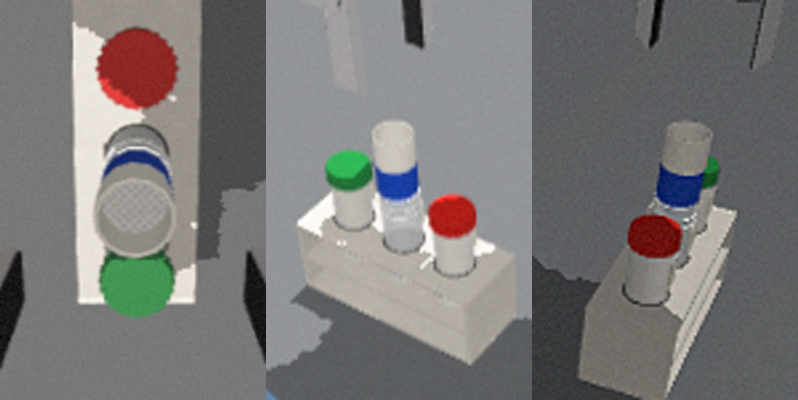

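White sits squarely on blue in all three views, and the stack is straight (scene crop (397,160), side crop (685,150)). Now yellow.

Request:
drive_tool(motion=[[[0, 0, 0, 0.7, 0.28, 0, 0.7], [0, 0, 0, 2.1, 0.85, 0, 0.7], [0, 0, 0, 2.1, 0.85, 0, 0.7], [0, 0, 0, 2.1, 0.85, 0, 0.7], [0, 0, 0, 2.1, 0.85, 0, 0.7], [0, 0, 0, 2.1, 0.85, 1.2, 0.7], [0, 0, 0, 2.1, 0.85, 1.2, 0.7], [0, 0, 0, 2.1, 0.85, 1.2, 0.7], [0, 0, 0, 2.1, 0.85, 1.2, 0.7], [0, 0, 0, 2.1, 0.85, 1.2, 0.7], [0, 0, 0, 2.1, 0.85, 1.2, 0.7], [0, 0, 0, 2.1, 0.85, 1.2, 0.7], [0, 0, 0, 2.1, 0.85, 1.2, 0.7], [0, 0, 0, 0.69, 0.3, 1.3, 0.7], [0, 0, 0, 0, 0, 0, 0.7], [0, 0, 0, 0, 0, 0, 0.7], [0, 0, 0, 0, 0, 0, 0.7], [0, 0, 0, 0, 0, 0, 0.7], [0, 0, 0, 0, 0, 0, 0.7], [0, 0, 0, 0, 0, 0, 0.7]]])

```text
time: 20.25
ee_pos: [615.8, 107.0, 120.6]
ee_rot: [180.0, -0.0, 97.2]
contact_force: [-0.4, 0.3, 0.6]
finger_gap: 0.699
```

Run:
```python
from h import *
s=read_state(); print(s['ee_pos'],s['ee_rot'])
w=cams.snapshot('wrist')
k,p=wfind(w,'yellow',(615.2,107.4,28),28,(1.1,2.6)); print(k[0],k[1],p)
print(delta(s,(615.2,107.4,18)))
# non-teal blobs inside the mat, for the funnel, in scene & side
for n in('scene','side'):
    d=cams.snapshot(n); cv2.imwrite(f'pics/{n}2.png',d['img'][:,:,::-1])
cv2.imwrite('pics/w5.png',w['img'][:,:,::-1])
g=np.hstack([cv2.resize(cv2.imread('pics/scene2.png')[165:225,300:380],(400,300),interpolation=cv2.INTER_CUBIC),cv2.resize(cv2.imread('pics/side2.png')[240:300,245:325],(400,300),interpolation=cv2.INTER_CUBIC)])
cv2.imwrite('pics/f.png',g)
```

```text
[615.82267621 107.00320203 120.60561096] [ 1.79973854e+02 -2.07370077e-03  9.72256681e+01]
[255.02143778 196.01869761] [238 177  35  39 599] [615.04325589 107.08267853  28.        ]
[ 0.05 -0.06 10.26]
```

View pics/f.png

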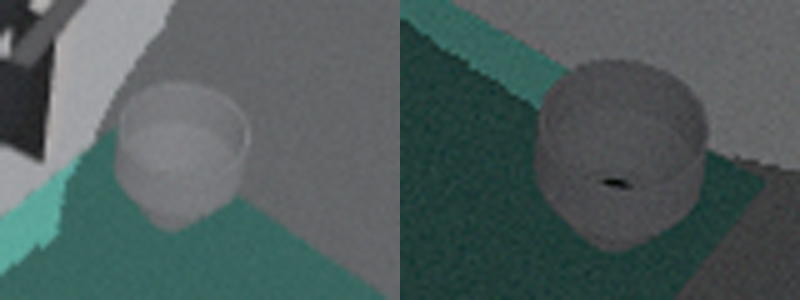

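The funnel's rim ellipse is centred at crop (184,130), scene px (336.8,191), and at crop (624,122), side px (289.8,264.4). I'll triangulate that after gripping yellow, which measures (615.1,107.2) in both views.

Request:
drive_tool(motion=[[[0, 0, 0, 0.04, -0.07, 2, 0.5], [0, 0, 0, 0, 0, 2.5, 0.5], [0, 0, 0, 0, 0, 2.5, 0.5], [0, 0, 0, 0, 0, 2, 0.5], [0, 0, 0, 0, 0, 1.26, 0.5], [0, 0, 0, 0, 0, 0, 0.5], [0, 0, 0, 0, 0, 0, 0.5], [0, 0, 0, 0, 0, 0, 0.5], [0, 0, 0, 0, 0, 0, 0.3], [0, 0, 0, 0, 0, 0, 0.2], [0, 0, 0, 0, 0, 0, 0.2], [0, 0, 0, 0, 0, 0, 0.2], [0, 0, 0, 0, 0, 0, 0.2], [0, 0, 0, 0, 0, 0, 0.2]]], force=10)

```text
time: 21.8
ee_pos: [615.2, 107.7, 18.1]
ee_rot: [180.0, -0.0, 97.3]
contact_force: [-1.4, 0.5, 7.1]
finger_gap: 0.328
```

Run:
```python
from h import *
a,b=cams.snapshot('scene'),cams.snapshot('side')
print(tri([ray(a,(336.8,191)),ray(b,(289.8,264.4))]))
```

```text
(array([480.83736885, 111.69017104,  52.28632429]), np.float64(0.5315548334977309))
```

Request:
drive_tool(motion=[[[0, 0, 0, 0, 0, -2.2, 0.2], [0, 0, 0, 0, 0, -4, 0.2], [0, 0, 0, 0, 0, -4, 0.2], [0, 0, 0, 0, 0, -4, 0.2], [0, 0, 0, 0, 0, -4, 0.2], [0, 0, 0, 0, 0, -2, 0.2], [0, 0, 0, -1, -0.4, 0, 0.2], [0, 0, 0, -2.4, -0.97, 0, 0.2], [0, 0, 0, -2.4, -0.97, 0, 0.2], [0, 0, 0, -2.4, -0.97, 0, 0.2], [0, 0, 0, -2.4, -0.97, 0, 0.2], [0, 0, 0, -2.4, -0.97, 0, 0.2], [0, 0, 0, -2.4, -0.97, 0, 0.2], [0, 0, 0, -2.4, -0.97, 0, 0.2], [0, 0, 0, -2.4, -0.97, 0, 0.2], [0, 0, 0, -2.4, -0.97, 0, 0.2], [0, 0, 0, -2.4, -0.97, 0, 0.2], [0, 0, 0, -1.64, -0.66, 0, 0.2], [0, 0, 0, 0, 0, 0, 0.2], [0, 0, 0, 0, 0, 0, 0.2]]])

```text
time: 23.9
ee_pos: [541.4, -170.1, 219.0]
ee_rot: [-179.9, -0.0, 97.2]
contact_force: [1.1, 2.4, -0.4]
finger_gap: 0.323
```

Request:
drive_tool(motion=[[[0, 0, 0, 0, 0, 0, 0.2], [0, 0, 0, 0, 0, 0, 0.2], [0, 0, 0, 0, 0, 0, 0.2], [0, 0, 0, 0, 0, 0, 0.2]]])

```text
time: 24.3
ee_pos: [542.0, -169.9, 219.7]
ee_rot: [-180.0, 0.0, 97.3]
contact_force: [-0.6, -0.5, -0.1]
finger_gap: 0.323
```

Run:
```python
from h import *
s=read_state(); print(s['ee_pos'],s['ee_rot'],s['finger_gap'])
w=cams.snapshot('wrist'); P=s['ee_pos']
print('pred px: white rim',proj(w,(542.2,-170.4,172),True)+(1.1,2.6),'held rim',proj(w,P+(0,0,22.9),True)+(1.1,2.6))
print(delta(s,(542.2,-170.2,150)))
g=cv2.resize(w['img'][120:312,127:383],None,fx=3.1,fy=3.1,interpolation=cv2.INTER_CUBIC); cv2.imwrite('pics/w6.png',g[:,:,::-1])
```

```text
[ 541.95162874 -169.87927657  219.6521694 ] [-1.79998730e+02  4.27102847e-03  9.72869283e+01] 0.32311398864061336
pred px: white rim [256.09025222 211.46429822] held rim [255.86111744 248.32687448]
[-0.03  0.02  6.97]
```

View pics/w6.png

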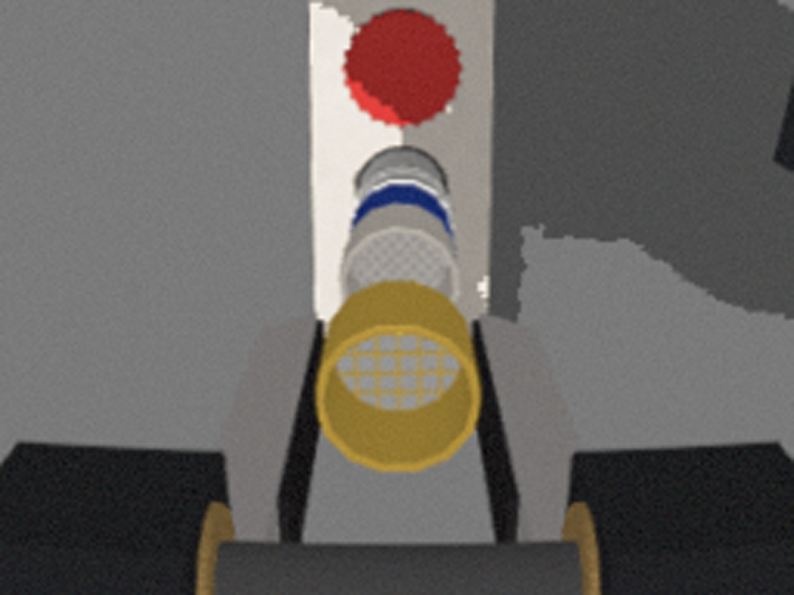

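Held yellow rim (398,398) and white rim (400,~283) both match prediction within half a pixel. Descending.

Request:
drive_tool(motion=[[[0, 0, 0, -0.03, 0.04, 1, 0.2], [0, 0, 0, 0, 0, 1, 0.2], [0, 0, 0, 0, 0, 0.7, 0.2], [0, 0, 0, 0, 0, 0.4, 0.2], [0, 0, 0, 0, 0, 0.4, 0.2], [0, 0, 0, 0, 0, 0.3, 0.2], [0, 0, 0, 0, 0, 0.3, 0.2], [0, 0, 0, 0, 0, 0.35, 0.2], [0, 0, 0, 0, 0, 0, 0.2], [0, 0, 0, 0, 0, 0, 0.2], [0, 0, 0, 0, 0, 0, 0.2]]])

```text
time: 25.45
ee_pos: [542.3, -170.5, 175.2]
ee_rot: [180.0, 0.0, 97.3]
contact_force: [0.1, -0.7, 0.2]
finger_gap: 0.326
```

Request:
drive_tool(motion=[[[0, 0, 0, 0, 0, 0, 0.6], [0, 0, 0, 0, 0, 0, 0.7], [0, 0, 0, 0, 0, 0, 0.7], [0, 0, 0, 0, 0, 0, 0.7], [0, 0, 0, 0, 0, -1, 0.7], [0, 0, 0, 0, 0, -2, 0.7], [0, 0, 0, 0, 0, -3, 0.7], [0, 0, 0, 0, 0, -2, 0.7], [0, 0, 0, 0, 0, 0, 0.7], [0, 0, 0, 0, 0, 0, 0.7], [0, 0, 0, 0, 0, 0, 0.7], [0, 0, 0, 0, 0, 0, 0.7]]])

```text
time: 26.65
ee_pos: [542.0, -170.4, 254.5]
ee_rot: [-179.9, -0.0, 97.2]
contact_force: [-0.2, -0.6, -0.2]
finger_gap: 0.699
```

Run:
```python
from h import *
s=read_state(); print(s['ee_pos'],s['time'])
w,a,b=pics('pics/d.png')
for n,z in (('yellow',185),('blue',133)):
  x=comp(a['img'],n,proj(a,(542.4,-170,z)));y=comp(b['img'],n,proj(b,(542.4,-170,z))); print(n,x[1],y[1],tri([ray(a,x[0]),ray(b,y[0])]))
k,p=wfind(w,'yellow',(542.4,-170,185),185,(1.2,2.6)); print(k[0],k[1],p)
print(delta(s,(481,112,140)))
```

```text
[ 541.98477403 -170.38410291  254.5308601 ] 26.65
yellow [199  84  17  21 291] [331  93  19  20 333] (array([ 541.28423313, -171.59193554,  183.7005293 ]), np.float64(0.02332572223202379))
blue [201 112  16  13 143] [327 121  17  17 196] (array([ 542.79743099, -171.25022135,  125.82454086]), np.float64(0.6297709614553471))
[255.54889634 203.98058117] [238 183  37  42 718] [ 541.61037601 -171.25266983  185.        ]
[28.78 -2.49 11.45]
```

Yellow triangulates to (541.3,-171.6) at z 183.7 in one view pair and (541.6,-171.3) in the wrist, so it is seated. To the funnel.

Request:
drive_tool(motion=[[[0, 0, 0, 1, -0.1, 0, 0.9], [0, 0, 0, 2.3, -0.2, 0, 0.9], [0, 0, 0, 2.3, -0.2, 0, 0.9], [0, 0, 0, 2.3, -0.2, 0, 0.9], [0, 0, 0, 2.3, -0.2, 0, 0.9], [0, 0, 0, 2.3, -0.2, 1.3, 0.9], [0, 0, 0, 2.3, -0.2, 1.3, 0.9], [0, 0, 0, 2.3, -0.2, 1.3, 0.9], [0, 0, 0, 2.3, -0.2, 1.3, 0.9], [0, 0, 0, 2.3, -0.2, 1.3, 0.9], [0, 0, 0, 2.3, -0.2, 1.3, 0.9], [0, 0, 0, 2.3, -0.2, 1.3, 0.9], [0, 0, 0, 2.3, -0.19, 1.3, 0.9], [0, 0, 0, 0.2, 0, 1, 0.9], [0, 0, 0, 0, 0, 0, 0.9], [0, 0, 0, 0, 0, 0, 0.9], [0, 0, 0, 0, 0, 0, 0.9], [0, 0, 0, 0, 0, 0, 0.9], [0, 0, 0, 0, 0, 0, 0.9], [0, 0, 0, 0, 0, 0, 0.9]]])

```text
time: 28.8
ee_pos: [481.4, 111.9, 141.4]
ee_rot: [180.0, -0.0, 97.2]
contact_force: [-0.4, 0.3, -0.4]
finger_gap: 0.897
```

Run:
```python
from h import *
s=read_state(); print(s['ee_pos'],s['ee_rot'])
w=cams.snapshot('wrist')
c=proj(w,(481,112,55),True); print('pred rim centre',c+(1.1,2.6)); 
x0,y0=int(c[0])-50,int(c[1])-45; print(x0,y0)
g=cv2.resize(w['img'][y0:y0+100,x0:x0+100],None,fx=6,fy=6,interpolation=cv2.INTER_CUBIC); g=cv2.convertScaleAbs(g,alpha=1.5); cv2.imwrite('pics/w7.png',g[:,:,::-1])
```

```text
[481.36384055 111.88811753 141.36869139] [ 1.79981946e+02 -9.39376900e-04  9.72309474e+01]
pred rim centre [255.47047611 197.75680491]
204 150
```

View pics/w7.png

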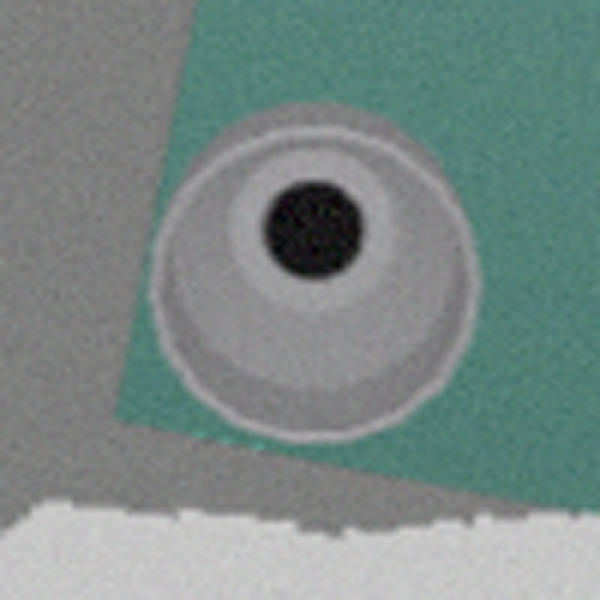

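The funnel's rim ellipse spans crop x 150–482 and y 125–443, so its centre is px (256.7,197.3) against (255.5,197.8) predicted: about 1 mm further along tool y. Descending and gripping.

Request:
drive_tool(motion=[[[0, 0, 0, 0.05, 0.08, 2, 0.8], [0, 0, 0, 0, 0, 2.5, 0.8], [0, 0, 0, 0, 0, 2.5, 0.8], [0, 0, 0, 0, 0, 2, 0.8], [0, 0, 0, 0, 0, 1.54, 0.8], [0, 0, 0, 0, 0, 0, 0.8], [0, 0, 0, 0, 0, 0, 0.8], [0, 0, 0, 0, 0, 0, 0.7], [0, 0, 0, 0, 0, 0, 0.5], [0, 0, 0, 0, 0, 0, 0.4], [0, 0, 0, 0, 0, 0, 0.4], [0, 0, 0, 0, 0, 0, 0.4], [0, 0, 0, 0, 0, 0, 0.4], [0, 0, 0, 0, 0, 0, 0.4]]], force=10)

```text
time: 30.25
ee_pos: [482.2, 112.8, 36.2]
ee_rot: [180.0, -0.0, 97.2]
contact_force: [-0.7, -0.1, 7.2]
finger_gap: 0.54
```

Request:
drive_tool(motion=[[[0, 0, 0, 0, 0, -2, 0.4], [0, 0, 0, 0, 0, -3.7, 0.4], [0, 0, 0, 0, 0, -3.7, 0.4], [0, 0, 0, 0, 0, -3.7, 0.4], [0, 0, 0, 0, 0, -3.7, 0.4], [0, 0, 0, 0, 0, -3.7, 0.4], [0, 0, 0, 0, 0, -1.9, 0.4], [0, 0, 0, -1, 0.08, 0, 0.4], [0, 0, 0, -2.6, 0.2, 0, 0.4], [0, 0, 0, -2.6, 0.2, 0, 0.4], [0, 0, 0, -2.6, 0.2, 0, 0.4], [0, 0, 0, -2.6, 0.2, 0, 0.4], [0, 0, 0, -2.6, 0.2, 0, 0.4], [0, 0, 0, -2.6, 0.2, 0, 0.4], [0, 0, 0, -2.6, 0.2, 0, 0.4], [0, 0, 0, -2.6, 0.2, 0, 0.4], [0, 0, 0, -2.6, 0.2, 0, 0.4], [0, 0, 0, -2.6, 0.2, 0, 0.4], [0, 0, 0, -1.89, 0.28, 0, 0.4], [0, 0, 0, 0, 0, 0, 0.4]]])

```text
time: 32.25
ee_pos: [541.1, -174.0, 258.7]
ee_rot: [-179.9, 0.1, 97.0]
contact_force: [-0.3, 0.6, -0.9]
finger_gap: 0.539
```

Request:
drive_tool(motion=[[[0, 0, 0, 0, 0, 0, 0.4], [0, 0, 0, 0, 0, 0, 0.4], [0, 0, 0, 0, 0, 0, 0.4], [0, 0, 0, 0, 0, 0, 0.4], [0, 0, 0, 0, 0, 0, 0.4]]])

```text
time: 32.75
ee_pos: [541.9, -170.5, 259.9]
ee_rot: [180.0, -0.0, 97.3]
contact_force: [-0.6, -0.1, 0.4]
finger_gap: 0.539
```

Run:
```python
from h import *
s=read_state(); print(s['ee_pos'],s['ee_rot'],s['finger_gap'])
w=cams.snapshot('wrist'); P=s['ee_pos']
f=lambda p:((proj(w,p,True)+(1.1,2.6)-(127,120))*3.1).round()
print('pred crop px: yellow rim',f((541.9,-170.8,198)),'held rim',f(P+(0,0,18.8)), 'held top/bot', [f(P+(0,0,18.8)+e*axes(s)[0]) for e in(26,-26)])
print(delta(s,(541.9,-170.8,219.2)))
g=cv2.resize(w['img'][120:312,127:383],None,fx=3.1,fy=3.1,interpolation=cv2.INTER_CUBIC); cv2.imwrite('pics/w8.png',g[:,:,::-1])
```

```text
[ 541.87128664 -170.54741688  259.86941573] [ 1.79987887e+02 -3.54226714e-03  9.72863636e+01] 0.5394167707638574
pred crop px: yellow rim [399. 266.] held rim [400. 389.] held top/bot [array([399., 259.]), array([400., 504.])]
[-0.03 -0.    4.07]
```

View pics/w8.png

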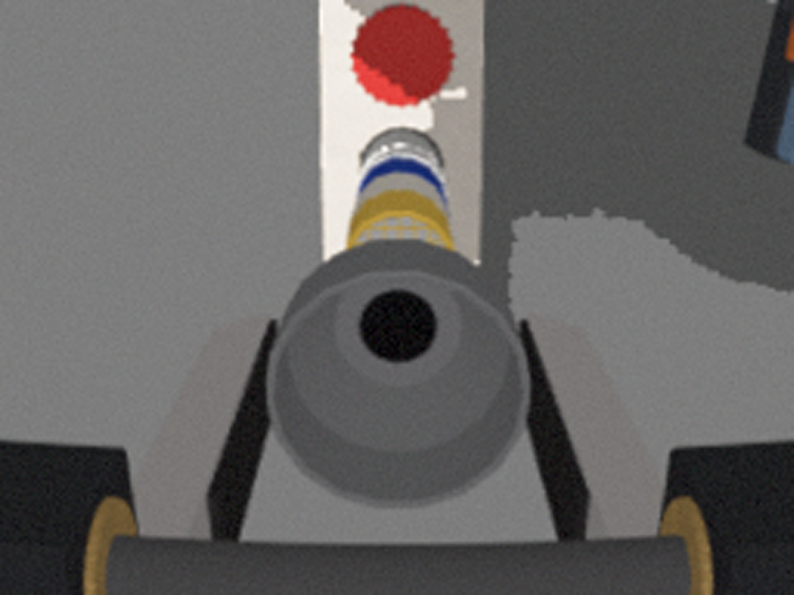

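Funnel held upright. Its rim (top 270, bottom 508) and its hole (398,325) both lie about 6–7 crop px low, so it sits about 1.3 mm toward tool −x in the grip. Yellow's rim at (400,266) is as predicted. Descending with +0.9 mm x.

Request:
drive_tool(motion=[[[0, 0, 0, 0.09, 0.03, 0.8, 0.4], [0, 0, 0, 0, 0, 0.8, 0.4], [0, 0, 0, 0, 0, 0.6, 0.4], [0, 0, 0, 0, 0, 0.4, 0.4], [0, 0, 0, 0, 0, 0.4, 0.4], [0, 0, 0, 0, 0, 0.4, 0.4], [0, 0, 0, 0, 0, 0.3, 0.4], [0, 0, 0, 0, 0, 0.37, 0.4], [0, 0, 0, 0, 0, 0, 0.4], [0, 0, 0, 0, 0, 0, 0.4], [0, 0, 0, 0, 0, 0, 0.4]]])

```text
time: 33.9
ee_pos: [542.0, -170.0, 219.1]
ee_rot: [180.0, 0.0, 97.2]
contact_force: [0.4, -0.1, -0.2]
finger_gap: 0.537
```

Forces are near zero at the seated height. Releasing, then rising well clear.

Request:
drive_tool(motion=[[[0, 0, 0, 0, 0, 0, 0.7], [0, 0, 0, 0, 0, 0, 0.9], [0, 0, 0, 0, 0, 0, 0.9], [0, 0, 0, 0, 0, 0, 0.9], [0, 0, 0, 0, 0, -1, 0.9], [0, 0, 0, 0, 0, -2, 0.9], [0, 0, 0, 0, 0, -3, 0.9], [0, 0, 0, 0, 0, -2, 0.9], [0, 0, 0, 0, 0, -2, 0.9], [0, 0, 0, 0, 0, 0, 0.9], [0, 0, 0, 0, 0, 0, 0.9], [0, 0, 0, 0, 0, 0, 0.9], [0, 0, 0, 0, 0, 0, 0.9], [0, 0, 0, 0, 0, 0, 0.9]]])

```text
time: 35.3
ee_pos: [541.8, -170.0, 318.6]
ee_rot: [-180.0, -0.0, 97.2]
contact_force: [0.3, -0.0, -0.8]
finger_gap: 0.899
```

```bash
sed -i 's/a\[.img.\]\[50:200,160:260\]/a["img"][20:170,160:260]/; s/b\[.img.\]\[60:210,280:380\]/b["img"][30:180,290:390]/' h.py
python3 - <<'E'
from h import *
s=read_state(); print(s['ee_pos'],s['time'],s['contact_force'])
w,a,b=pics('pics/e.png')
for n,z in (('yellow',185),('blue',133)):
  x=comp(a['img'],n,proj(a,(542.4,-170,z)));y=comp(b['img'],n,proj(b,(542.4,-170,z))); print(n,x[1],y[1],tri([ray(a,x[0]),ray(b,y[0])]))
fa=lambda p:((proj(a,p)-(160,20))*2.66+(266,0)).round(); fb=lambda p:((proj(b,p)-(290,30))*2.66+(532,0)).round()
for z in(238,216,198): print('funnel z',z,'scene',fa((541.9,-170.8,z)),'side',fb((541.9,-170.8,z)))
E
```

```text
[ 541.83361053 -169.97263405  318.61710207] 35.3 [ 0.27250302 -0.02400211 -0.81058905]
yellow [199  90  17  15 174] [331  97  19  16 233] (array([ 541.63313361, -171.34391639,  178.30856843]), np.float64(1.0488111369982975))
blue [201 112  16  13 144] [327 121  17  17 197] (array([ 542.77105673, -171.28118125,  125.80013462]), np.float64(0.6365811221894281))
funnel z 238 scene [384. 135.] side [677. 117.]
funnel z 216 scene [387. 161.] side [671. 149.]
funnel z 198 scene [389. 182.] side [667. 174.]
```

View pics/e.png

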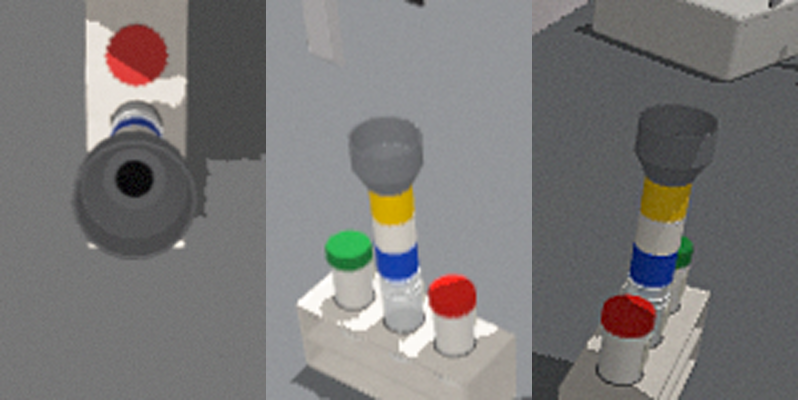

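The full cascade is straight in all three views. The funnel rim is at scene crop (386,~138) against (384,135) predicted for a seated funnel, and at side crop (677,~120) against (677,117). The gripper is 80 mm above it and open. Handing in.

```bash
python3 -c "
from station import ticket; print(ticket.hand_in())"
```

```text
the job is handed in; nothing more can be done
None
```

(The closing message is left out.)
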